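# Sweep the offcuts into the scrap pan

### The job

Clear away the two wood offcuts (a square bar and a short block) that lie on the open bench in front of the yellow scrap pan by sweeping them with your fingers into the pan, until each lies wholly inside it, with nothing sticking out past the front ends of its side walls. Only push them along the bench with the fingertips or the outside of the fingers: never pick one up or tip it over. Leave the tape measure, the roll of masking tape and the screwdriver where they are.

Things in the scene. Friction and masses are not known exactly. Their poses are not given: they have to be found in the camera images.
- scrap_pan: yellow sheet-steel scrap pan screwed to the bench. Inside 260 mm wide (its x) and 200 mm deep (its y); side and back walls 3 mm thick, 48 mm high; floor 2 mm. Its open mouth faces +y: side walls run from y = -100 to +100 mm at x = +-130 mm, back wall at y = -100 mm. A bare-steel lip slopes from the bench at y = +125 mm up to the floor at +100 mm. Origin: underside centre, on the bench.
- bar_offcut: loose square bar wood offcut, 38 x 90 x 38 mm (its x, y, z), under 0.15 kg, lying on the bench, to be swept. Origin: centre of its underside, z up. Beyond the offcuts stands a fixed red tool box, 160 mm high, its front face at world x = 0.73 m, y from -0.12 to +0.24 m: keep the hand clear of it.
- bar_offcut_c0 (a point): underside corner of bar_offcut, at (+19, +45, 0) mm in its frame
- bar_offcut_c1 (a point): underside corner of bar_offcut, at (-19, +45, 0) mm in its frame
- bar_offcut_c2 (a point): underside corner of bar_offcut, at (-19, -45, 0) mm in its frame
- bar_offcut_c3 (a point): underside corner of bar_offcut, at (+19, -45, 0) mm in its frame
- block_offcut: loose short block wood offcut, 60 x 60 x 40 mm (its x, y, z), under 0.15 kg, lying on the bench, to be swept. Origin: centre of its underside, z up. Beyond the offcuts stands a fixed red tool box, 160 mm high, its front face at world x = 0.73 m, y from -0.12 to +0.24 m: keep the hand clear of it.
- block_offcut_c0 (a point): underside corner of block_offcut, at (+30, +30, 0) mm in its frame
- block_offcut_c1 (a point): underside corner of block_offcut, at (-30, +30, 0) mm in its frame
- block_offcut_c2 (a point): underside corner of block_offcut, at (-30, -30, 0) mm in its frame
- block_offcut_c3 (a point): underside corner of block_offcut, at (+30, -30, 0) mm in its frame
- tape: yellow and black tape measure standing on the bench, 37 x 94 x 69 mm, origin at its underside's centre; leave alone
- tape_roll: beige roll of masking tape lying flat, 104 mm across, 25 mm high, origin at its underside's centre; leave alone
- driver: screwdriver with a yellow handle lying on the bench, 221 mm long (its y), about 32 mm thick, origin at its underside's centre; leave alone

How it is judged:
By the outcome, as a careful person would: the job done as asked, in the order asked, and still so for the second after the job is handed in, with the robot touching nothing.
It also fails if it takes over 51 s, if anything falls off the work surface, if the arm or the gripper's body presses on something with over 40 N, if the wrist force passes 120 N, or if a joint passes its speed limit or range.

### The arm

A 6-joint arm with a two-finger parallel gripper is mounted at the origin on a cart in front of the work surface, level with it; the furniture and walls round the work are solid. World frame = base frame: x ahead of the robot, y to its left, z up, the work surface at z = 0. Lengths are in mm, angles in rad, forces in N, time in s.
With the tool pointing down it reaches from about 275 to 1000 mm from the base axis. Payload 8.4 kg.
Tool frame: the origin (TCP) lies at the very end of the fingers, on their centre line; the grasp point (between the pads) lies 19 mm behind it (r.pinch_z is the distance from the TCP to the grasp point, in mm); z points along the fingers, y is the line along which they close (so a half turn about z gives the same grasp; the last joint's range is limited). The gripper opens to 85 mm and grips with 20 to 120 N. Pads are 22 mm wide; open, the fingers measure 114 mm over their backs; the gripper's body (76 mm by 85 mm) begins 54 mm behind the grasp point. The pads swing forward as they close: fully open they stand 13 mm farther back than shut.
Start: joints at [1.33, 0.353, 1.633, -0, 1.155, -0.002], TCP at [147.834, 607.267, 231.281] pointing down, gripper open.
Joint ranges: [-2.63, 2.63], [-0.92, 2.1], [0.06, 2.66], [-1.3, 4.44], [0, 2.69], [-3.02, 3.02]. Speed limits (rad/s): [2.22, 2.22, 2.79, 3.14, 3.14, 3.14].

### API

Orientations are given as [roll, pitch, yaw] about the fixed x, y, z axes, in that order (R = Rz(yaw) Ry(pitch) Rx(roll)).
In Python, from rig import r gives the robot as it stands.
- The arm moves only by the tool carry_out, never from a script. Its argument "series" is a list of rows, each a list of 7 numbers: the turn, a rotation vector about the tool's x, y, z as a fraction of full scale, then the shift along the tool's x, y, z as a fraction of full scale, then the gripper command: -1 is fully open, 1 is shut, values between are in proportion. A call has 1 to 8 rows; each row is the pose to reach, as a shift and turn from the pose commanded when the call began, along the tool's axes at that moment, turning the shorter way round; what a row does not reach only later rows make up. Full scale, the value 1, is 0.25 m for a shift and pi rad for a turn. A row lasts 1/8 s, in which the tool goes at most 62.5 mm and 10.7 degrees, less where a joint would pass 70% of its speed; a pose out of reach is approached as far as the arm can. A call with a number of a shift or a turn outside -1 to 1 is refused whole. A call with a gripper value outside its range is refused whole. The fingers move at their own pace and stop on an object; "force" is the grip in N (left out, the last holds). Time passes only in rows, so rows that repeat a pose let the fingers close. It gives the time, the measured TCP pose, the force, the opening and the grip force at its end, in the units of the state.
- r.sense(): the state, without advancing time (a new reading comes with each control period).
- r.grab_frame(name): name is "scene" or "top" or "wrist"; returns the picture (420x560x3 uint8, red, green, blue); there is no depth.
- r.get_calibration(name): a dict with "K" (3x3 intrinsics, pixels), "pose" (4x4, takes a point from camera to world coordinates). Camera axes: x right, y up, looking along -z (the intrinsics and any distortion apply to the point x, -y, -z); pixel columns grow to the right and rows downward; lengths in mm; the calibration is good to about 2 mm. A picture is of the moment at which its call begins: read the wrist's pose just before it. get_calibration takes no time and is no camera call; for the wrist camera it gives the pose at the moment of the call.
- r.sign_off(): hands the job in; it is judged then, once.
Trained networks look in the newest picture that a camera, given by its name, has taken for a name from the list of things; names that differ only in an ending like _2 or _b are one class to them, and where a whole thing is asked for, a point or a joint stands for the part that bears it (a point fixed in the world has none). Each returns a list of dicts, best first, with "score" (0 to 1); they miss things now and then, are a little off and sometimes report something else, mostly with a low value. They report only what shows in the picture. A call takes as long as a camera call.
- r.silhouettes(camera, label): "region" (420x560 bool, what is visible of it) and "position" ([row, column] in pixels, amid what is visible of it).
The state is a dict: "clock": time; "qpos": joint angles; "qvel": joint speeds; "joint_efforts": joint torques, N m; "eef_pos": TCP position; "tcp_rot": TCP orientation; "contact_force": force on the tool from outside, world axes, zero at the start; "wrist_torque": the same for the moment, N m; "opening": opening from 0.0 (shut) to 1.0 (fully open); "grasp_force": force on a finger pad.
Only numpy, scipy, OpenCV 4.12 (cv2) and the standard library are available. Lean on these libraries where they do the work, as an engineer would, in place of code of your own. Each camera call takes 0.05 s, during which the arm holds its last target. There are 200 camera calls.

## Working session

There is one attempt and no reset: what is moved stays moved. The work goes in short steps, Python scripts to look and compute and a tool call to move; the robot and the scene stay as the last step left them, time stands still between calls to the robot, and variables do not carry over. Pictures are saved under pics/ and viewed, at most 10 in all, crops included, and the job is handed in when it is done.

Besides the shell and the picture viewer there is one more tool, called after ">>>" as name(argument=value, ...) on one line, values as JSON. carry_out: Moves the arm, as the interface text tells. Its arguments: {"type":"object","properties":{"series":{"type":"array"},"force":{"type":"number"}},"required":["series"]}

```bash
mkdir -p pics
cat > h.py <<'E'
import numpy as np, cv2
from rig import r
def ray(cam,uv):
    c=r.get_calibration(cam);K=np.array(c["K"]);P=np.array(c["pose"])
    d=np.array([(uv[0]-K[0,2])/K[0,0],-(uv[1]-K[1,2])/K[1,1],-1.])
    return P[:3,3],P[:3,:3]@d
def onz(cam,uv,z=0):
    o,d=ray(cam,uv);return (o+d*(z-o[2])/d[2])[:2]
def proj(cam,p):
    c=r.get_calibration(cam);K=np.array(c["K"]);P=np.array(c["pose"])
    q=P[:3,:3].T@(np.array(p,float)-P[:3,3]);q=q*[1,-1,-1];return (K@q)[:2]/q[2]
E
python3 - <<'E'
from h import *
c=r.get_calibration("top");print({k:np.round(v,2).tolist() if k in("K","pose") else v for k,v in c.items()})
im={n:r.grab_frame(n) for n in("top","scene")}
for n in im: cv2.imwrite(f"pics/{n}0.png",cv2.resize(im[n],(800,600))[:,:,::-1])
for l in("bar_offcut","block_offcut","scrap_pan","tape","tape_roll","driver"):
    for s in r.silhouettes("top",l)[:2]:
        m=s["region"].astype(np.uint8);cn=max(cv2.findContours(m,0,2)[0],key=cv2.contourArea)
        b=cv2.boxPoints(cv2.minAreaRect(cn))
        zt={"bar_offcut":38,"block_offcut":40}.get(l,0)
        print(l,round(s["score"],2),np.round(s["position"]),"box",b.round().tolist(),[onz("top",p,zt).round().tolist() for p in b])
E
```

```text
{'K': [[407.68, 0.0, 280.54], [0.0, 407.68, 208.61], [0.0, 0.0, 1.0]], 'pose': [[-0.02, 1.0, -0.08, 384.71], [-1.0, -0.02, 0.01, 230.85], [0.01, 0.08, 1.0, 1241.64], [0.0, 0.0, 0.0, 1.0]]}
bar_offcut 0.72 [192. 269.] box [[252.0, 187.0], [259.0, 176.0], [284.0, 193.0], [277.0, 204.0]] [[551.0, 299.0], [585.0, 276.0], [534.0, 203.0], [500.0, 226.0]]
block_offcut 0.77 [202. 320.] box [[305.0, 209.0], [314.0, 190.0], [333.0, 198.0], [324.0, 218.0]] [[482.0, 141.0], [540.0, 114.0], [514.0, 59.0], [456.0, 87.0]]
scrap_pan 0.55 [186. 392.] box [[349.0, 141.0], [430.0, 136.0], [436.0, 227.0], [355.0, 232.0]] [[695.0, -1.0], [708.0, -255.0], [424.0, -259.0], [412.0, -10.0]]
scrap_pan 0.19 [188. 267.] box [[252.0, 187.0], [260.0, 176.0], [285.0, 193.0], [278.0, 204.0]] [[557.0, 299.0], [591.0, 277.0], [536.0, 199.0], [503.0, 222.0]]
tape 0.63 [240. 192.] box [[174.0, 240.0], [206.0, 229.0], [211.0, 243.0], [179.0, 254.0]] [[401.0, 539.0], [432.0, 441.0], [390.0, 427.0], [359.0, 525.0]]
tape 0.41 [201. 320.] box [[306.0, 209.0], [315.0, 189.0], [333.0, 198.0], [325.0, 217.0]] [[487.0, 137.0], [546.0, 109.0], [519.0, 51.0], [460.0, 80.0]]
tape_roll 0.97 [173. 207.] box [[175.0, 170.0], [193.0, 142.0], [223.0, 162.0], [204.0, 190.0]] [[614.0, 537.0], [700.0, 480.0], [637.0, 389.0], [551.0, 447.0]]
driver 0.82 [232. 163.] box [[159.0, 248.0], [159.0, 212.0], [171.0, 212.0], [171.0, 248.0]] [[377.0, 584.0], [486.0, 585.0], [485.0, 548.0], [376.0, 548.0]]
driver 0.33 [191. 269.] box [[252.0, 187.0], [260.0, 176.0], [285.0, 193.0], [277.0, 205.0]] [[557.0, 301.0], [592.0, 276.0], [536.0, 199.0], [501.0, 224.0]]
```

View pics/top0.png

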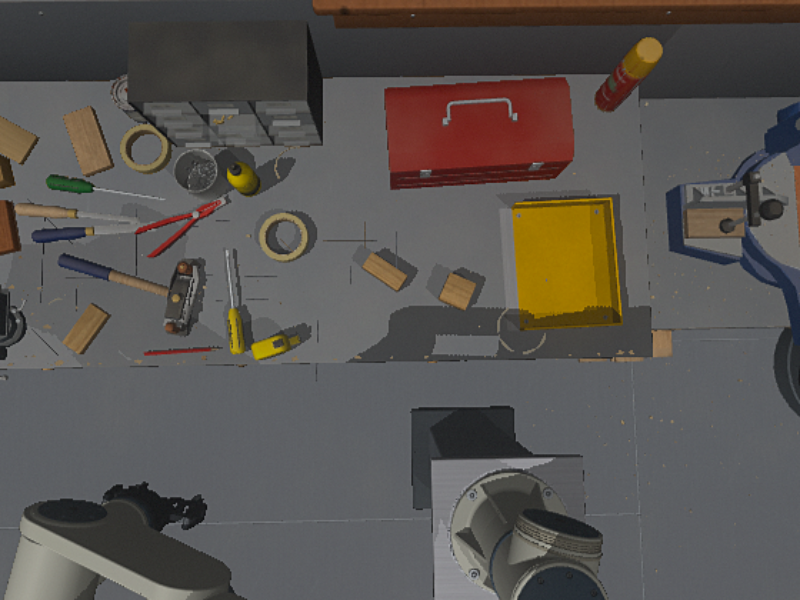

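View pics/scene0.png

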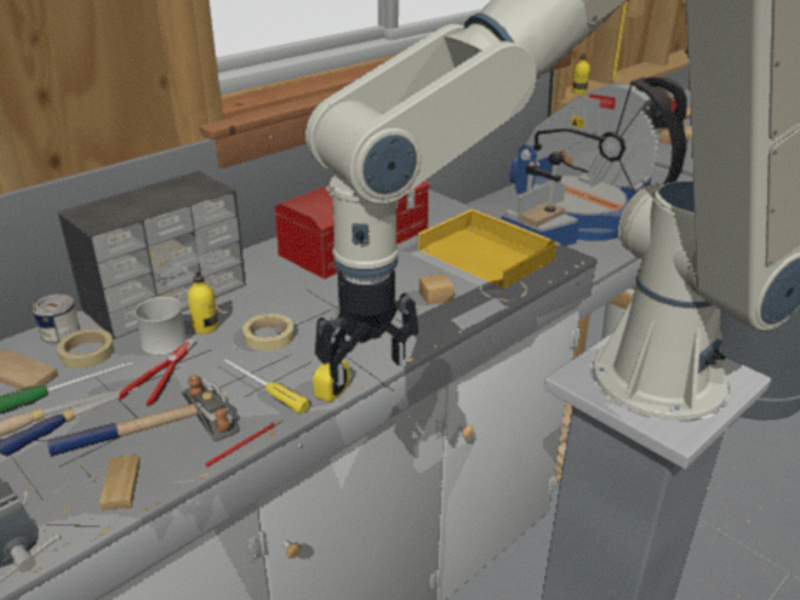

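Run:
```python
from h import *
im=r.grab_frame("top")
cv2.imwrite("pics/crop.png",cv2.resize(im[110:270,230:450],None,fx=3.6,fy=3.6,interpolation=cv2.INTER_CUBIC)[:,:,::-1])
s=r.sense();print(s)
# pan fit: mask against projected model at yaw
m=[x["region"] for x in r.silhouettes("top","scrap_pan")][0]
from scipy.optimize import minimize
def rend(p):
    x,y,a=p;R=np.array([[np.cos(a),-np.sin(a)],[np.sin(a),np.cos(a)]])
    pts=[]
    for X,Y,Z in[(-133,-103,0),(133,-103,0),(-133,100,0),(133,100,0),(-133,-103,48),(133,-103,48),(-133,100,48),(133,100,48),(-130,125,0),(130,125,0)]:
        q=R@[X,Y]+[x,y];pts.append(proj("top",[q[0],q[1],Z]))
    h=cv2.convexHull(np.array(pts,np.float32));o=np.zeros(m.shape,np.uint8)
    cv2.fillConvexPoly(o,(h*16).round().astype(np.int32),1,shift=4);return o>0
f=lambda p:-(rend([p[0]*100,p[1]*100,p[2]])&m).sum()/(rend([p[0]*100,p[1]*100,p[2]])|m).sum()
for a0 in(0,.05,-.05):
    b=minimize(f,[5.6,-1.4,a0],method="Nelder-Mead",options=dict(initial_simplex=[[5.6,-1.4,a0],[5.8,-1.4,a0],[5.6,-1.2,a0],[5.6,-1.4,a0+.1]]));print(b.x,b.fun)
```

```text
{'clock': 0.45, 'qpos': array([ 1.32957579e+00,  3.53041897e-01,  1.63345414e+00, -1.81275412e-05,
        1.15520290e+00, -2.39197867e-03]), 'qvel': array([-1.02211147e-03, -1.46874786e-03,  9.11407513e-05, -6.28009511e-04,
       -1.08397321e-03,  3.09652991e-04]), 'joint_efforts': array([ 1.55295738e-04, -6.04617262e+01, -3.42093730e+01, -3.69019529e-05,
        2.92863348e-03,  2.50471908e-05]), 'eef_pos': array([147.8455004 , 607.22707235, 231.23157954]), 'tcp_rot': array([-3.14148633e+00,  1.63294067e-05,  2.90277141e+00]), 'contact_force': array([-0.06796593,  0.42807081,  0.0127899 ]), 'wrist_torque': array([-0.03420518, -0.02877594,  0.01233629]), 'grasp_force': 0.0, 'opening': 0.9982645868894385}
[ 5.53530755 -1.32020917  0.0278545 ] -0.968711233631978Traceback (most recent call last):
  File "<stdin>", line 17, in <module>
    res = _minimize_neldermead(fun, x0, args, callback, bounds=bounds,
                               **options)
    fxr = func(xr)
    fx = function(np.copy(x), *(wrapper_args + args))
  File "<stdin>", line 15, in <lambda>
  File "<stdin>", line 12, in rend
  File "h.py", line 10, in proj
    c=r.get_calibration(cam);K=np.array(c["K"]);P=np.array(c["pose"])
ValueError: time passes only in moves, steps and waits
```

View pics/crop.png

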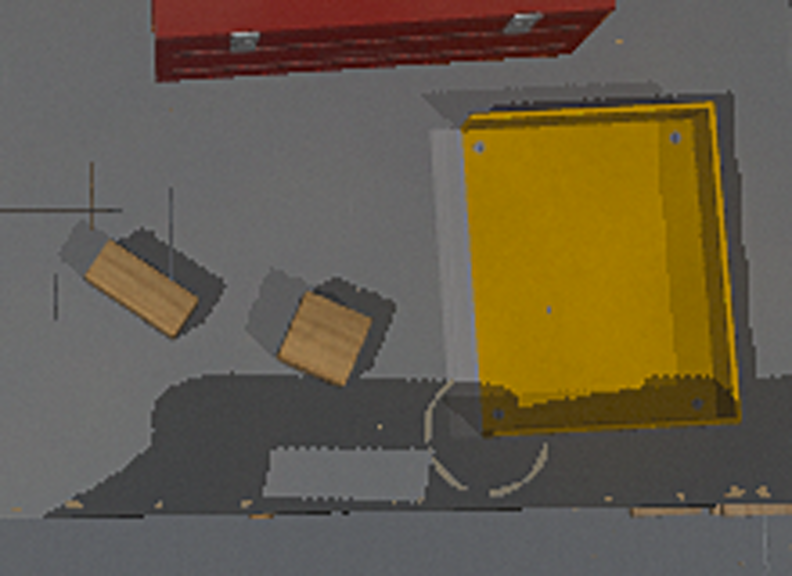

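The top view (800×600 scale) shows the bar at about (384,271), the block at (458,290) and the yellow pan spanning x 513–620, y 198–328. The pan's grey lip is on its left edge, and the path from the offcuts to the pan is clear. In the scene view the arm stands over the tape and driver side. The network's pan mask covers only the yellow part, so I'm refitting without the lip.

```bash
cat >> h.py <<'E'
from scipy.optimize import minimize
from scipy.spatial.transform import Rotation as Ro
def fit(cam,label,half,h,p0,y0=None):
    r.grab_frame(cam);S=r.silhouettes(cam,label)
    S=[s for s in S if s["score"]>.3]
    if not S: print(label,"none");return
    C=r.get_calibration(cam);K=np.array(C["K"]);P=np.array(C["pose"])
    cost=lambda s:np.hypot(*(np.array(onz_(K,P,s["position"][::-1],h/2))-p0[:2]))
    s=min(S,key=cost);m=s["region"]
    hx,hy=half
    V=np.array([(a,b,c) for a in(-hx,hx) for b in(-hy,hy) for c in(0,h)],float)
    def rend(p):
        c,q=np.cos(p[2]),np.sin(p[2]);W=V@np.array([[c,-q,0],[q,c,0],[0,0,1]]).T+[p[0],p[1],0]
        Q=((W-P[:3,3])@P[:3,:3])*[1,-1,-1];uv=Q@K.T;uv=uv[:,:2]/uv[:,2:]
        o=np.zeros((m.shape[0]*4,m.shape[1]*4),np.uint8)
        cv2.fillConvexPoly(o,((cv2.convexHull(uv.astype(np.float32))+.5)*64).round().astype(np.int32),1,shift=4);return o>0
    M=np.kron(m,np.ones((4,4),bool))
    def f(p):
        o=rend(p*[100,100,1]);return -(o&M).sum()/(o|M).sum()
    best=None
    for a in (p0[2],p0[2]+.3,p0[2]-.3):
        x=np.array([p0[0]/100,p0[1]/100,a]);b=minimize(f,x,method="Nelder-Mead",options=dict(initial_simplex=[x,x+[.2,0,0],x+[0,.2,0],x+[0,0,.2]],xatol=1e-3,fatol=1e-4))
        if best is None or b.fun<best.fun:best=b
    o=best.x*[100,100,1];print(label,"score",round(s["score"],2),"pose",o.round(3),"iou",round(-best.fun,3));return o
def onz_(K,P,uv,z):
    d=P[:3,:3]@np.array([(uv[0]-K[0,2])/K[0,0],-(uv[1]-K[1,2])/K[1,1],-1.]);o=P[:3,3];return (o+d*(z-o[2])/d[2])[:2]
def plan(wps):
    """wps: (x,y,z,yaw) tool down -> rows relative to present pose"""
    s=r.sense();R0=Ro.from_euler("xyz",s["tcp_rot"]);p0=np.array(s["eef_pos"])
    print("clock",round(s["clock"],2),"at",p0.round(1),"rpy",np.round(s["tcp_rot"],3),"F",np.round(s["contact_force"],1),"open",round(s["opening"],2))
    for x,y,z,w in wps:
        t=(R0.inv()*Ro.from_euler("xyz",[np.pi,0,w])).as_rotvec()/np.pi
        print((x,y,z,w),np.r_[t,R0.inv().apply(np.array([x,y,z])-p0)/250].round(3).tolist())
E
python3 - <<'E'
from h import *
# pan: walls' front at +100, back -103; box centre at y=-1.5
fit("top","scrap_pan",(133,101.5),48,[555,-130,.03])
fit("top","bar_offcut",(19,45),38,[542,251,-.6])
fit("top","block_offcut",(30,30),40,[498,100,-.43])
plan([(300,400,150,1.57),(495,170,90,1.57),(495,163,12,1.57)])
E
```

```text
scrap_pan score 0.81 pose [ 5.53331e+02 -1.31520e+02  3.20000e-02] iou 0.895
bar_offcut none
block_offcut score 0.73 pose [ 5.00143e+02  9.91520e+01 -4.47000e-01] iou 0.93
clock 0.8 at [147.8 607.3 231.3] rpy [-3.142 -0.     2.903] F [ 0.1  0.7 -0. ] open 1.0
(300, 400, 150, 1.57) [-0.0, 0.0, 0.424, -0.788, -0.661, 0.325]
(495, 170, 90, 1.57) [-0.0, 0.0, 0.424, -1.763, -1.371, 0.565]
(495, 163, 12, 1.57) [-0.0, 0.0, 0.424, -1.77, -1.398, 0.877]
```

>>> carry_out(series=[[0,0,0.424,-0.79,-0.66,0.32,0.5],[0,0,0.424,-0.79,-0.66,0.32,0.5],[0,0,0.424,-0.79,-0.66,0.32,0.5],[0,0,0.424,-0.79,-0.66,0.32,0.5],[0,0,0.424,-0.79,-0.66,0.32,0.5],[0,0,0.424,-0.79,-0.66,0.32,0.5],[0,0,0.424,-0.79,-0.66,0.32,0.5],[0,0,0.424,-0.79,-0.66,0.32,0.5]])

```text
clock: 1.8
eef_pos: [300.9, 400.3, 151.4]
tcp_rot: [3.141, -0.0, 1.571]
contact_force: [-0.0, -0.0, -1.0]
opening: 0.249
grasp_force: 0.0
```

Run:
```python
from h import *
for c in((465,118),(485,435),(432,130),(440,372),(712,103),(740,418)):
    uv=(c[0]/3.6+230-.5+.14,c[1]/3.6+110-.36);print(c,[onz("top",uv,z).round(1).tolist() for z in(0,48)])
plan([(300,400,150,1.57),(498,165,90,1.57),(498,162,12,1.57)])
```

```text
(465, 118) [[690.7, -32.9], [678.8, -22.7]]
(485, 435) [[417.2, -39.9], [416.0, -29.4]]
(432, 130) [[680.7, -4.0], [669.2, 5.1]]
(440, 372) [[471.5, -3.6], [468.1, 5.5]]
(712, 103) [[700.2, -247.5], [688.0, -229.0]]
(740, 418) [[427.4, -257.6], [425.7, -238.7]]
clock 1.8 at [300.9 400.3 151.4] rpy [ 3.141 -0.     1.571] F [-0. -0. -1.] open 0.25
(300, 400, 150, 1.57) [0.0, -0.0, 0.0, -0.001, -0.003, 0.006]
(498, 165, 90, 1.57) [0.0, -0.0, 0.0, -0.941, 0.789, 0.245]
(498, 162, 12, 1.57) [0.0, -0.0, 0.0, -0.953, 0.788, 0.557]
```

>>> carry_out(series=[[0,0,0,-0.94,0.79,0.245,0.5],[0,0,0,-0.94,0.79,0.245,0.5],[0,0,0,-0.94,0.79,0.245,0.5],[0,0,0,-0.94,0.79,0.245,0.5],[0,0,0,-0.94,0.79,0.245,0.5],[0,0,0,-0.94,0.79,0.245,0.5],[0,0,0,-0.945,0.79,0.4,0.5],[0,0,0,-0.95,0.79,0.55,0.5]])

```text
clock: 2.8
eef_pos: [498.3, 163.5, 13.4]
tcp_rot: [3.14, -0.001, 1.574]
contact_force: [0.1, 0.5, -0.4]
opening: 0.253
grasp_force: 0.0
```

Run:
```python
from h import *
r.grab_frame("scene");cv2.imwrite("pics/s1.png",cv2.resize(r.grab_frame("scene")[80:300,150:450],(800,587))[:,:,::-1])
plan([(500,y,13,1.57) for y in(150,130,110,90,70,50,30,10)])
```

```text
clock 2.9 at [495.1 162.6  11. ] rpy [-3.136e+00  2.000e-03  1.574e+00] F [-0.9 -0.8  0.1] open 0.25
(500, 150, 13, 1.57) [-0.002, 0.001, 0.001, -0.05, 0.019, -0.008]
(500, 130, 13, 1.57) [-0.002, 0.001, 0.001, -0.13, 0.019, -0.008]
(500, 110, 13, 1.57) [-0.002, 0.001, 0.001, -0.21, 0.019, -0.008]
(500, 90, 13, 1.57) [-0.002, 0.001, 0.001, -0.29, 0.018, -0.007]
(500, 70, 13, 1.57) [-0.002, 0.001, 0.001, -0.37, 0.018, -0.007]
(500, 50, 13, 1.57) [-0.002, 0.001, 0.001, -0.45, 0.018, -0.007]
(500, 30, 13, 1.57) [-0.002, 0.001, 0.001, -0.53, 0.018, -0.007]
(500, 10, 13, 1.57) [-0.002, 0.001, 0.001, -0.61, 0.017, -0.007]
```

View pics/s1.png

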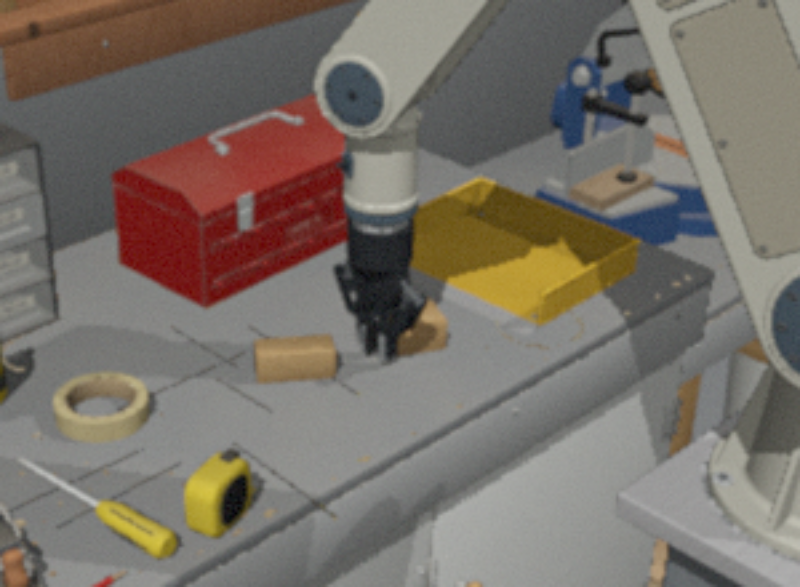

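The fingers (crop about (375,350)) stand between the bar at (295,358) and the block at (425,330), touching neither. I'm starting the block push.

>>> carry_out(series=[[0,0,0,-0.06,0.01,0,0.5],[0,0,0,-0.12,0.01,0,0.5],[0,0,0,-0.19,0.01,0,0.5],[0,0,0,-0.26,0.01,0,0.5],[0,0,0,-0.33,0.01,0,0.5],[0,0,0,-0.4,0.01,0,0.5],[0,0,0,-0.47,0.01,0,0.5],[0,0,0,-0.54,0.01,0,0.5]])

```text
clock: 3.9
eef_pos: [500.6, 26.5, 13.8]
tcp_rot: [-3.142, 0.0, 1.571]
contact_force: [-0.7, -0.1, 0.3]
opening: 0.25
grasp_force: 0.4
```

Run:
```python
from h import *
s=r.sense();y=s["eef_pos"][1]
fit("top","block_offcut",(30,30),40,[500,y-45,-.1])
fit("top","bar_offcut",(19,45),38,[542,251,-.6])
plan([(500,-y,13,1.57) for y in(50,127)])
cv2.imwrite("pics/t1.png",cv2.resize(r.grab_frame("top")[110:270,230:450],None,fx=3.6,fy=3.6,interpolation=cv2.INTER_CUBIC)[:,:,::-1])
```

```text
block_offcut none
bar_offcut score 0.58 pose [544.5   249.142  -0.607] iou 0.905
clock 4.1 at [500.7  27.3  13.7] rpy [-3.141 -0.     1.57 ] F [-0.4 -0.1 -0.1] open 0.25
(500, -50, 13, 1.57) [-0.0, -0.0, -0.0, -0.309, -0.002, 0.003]
(500, -127, 13, 1.57) [-0.0, -0.0, -0.0, -0.617, -0.002, 0.003]
```

View pics/t1.png

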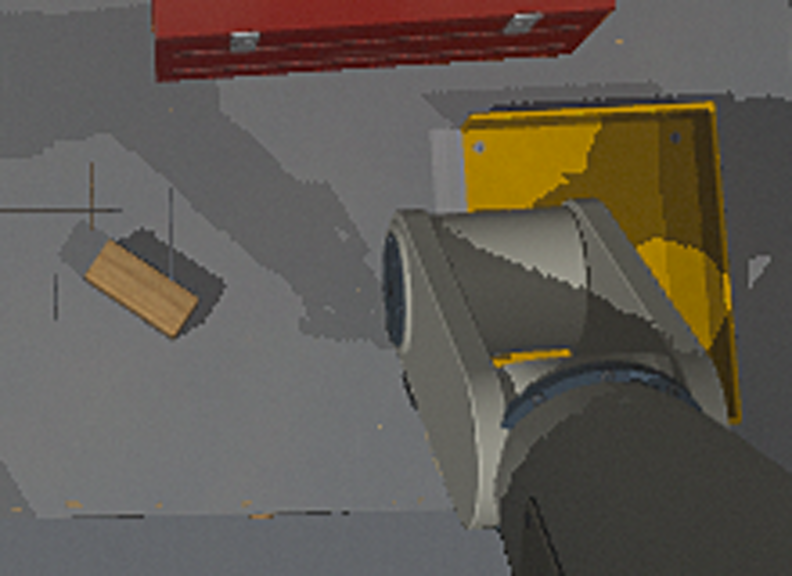

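The arm hides the block in this view, with its elbow at about (480,350). The bar is undisturbed at (142,288) in the crop. I'm continuing the push over the lip.

>>> carry_out(series=[[0,0,0,-0.08,0,0,0.5],[0,0,0,-0.16,0,0,0.5],[0,0,0,-0.24,0,0,0.5],[0,0,0,-0.32,0,0,0.5],[0,0,0,-0.4,0,0,0.5],[0,0,0,-0.48,0,0,0.5],[0,0,0,-0.56,0,0,0.5],[0,0,0,-0.63,0,0,0.5]])

```text
clock: 5.15
eef_pos: [500.8, -129.9, 13.7]
tcp_rot: [-3.142, -0.0, 1.571]
contact_force: [-0.3, 0.2, 1.0]
opening: 0.249
grasp_force: 0.2
```

>>> carry_out(series=[[0,0,0,-0.03,0,0,0.5],[0,0,0,-0.03,0,0,0.5],[0,0,0,0.08,0,0,0.5],[0,0,0,0.08,0,-0.2,0.5],[0,0,0,0.08,0,-0.4,0.5],[0,0,0,0.3,0,-0.5,0.5],[0,0,0,0.5,0,-0.5,0.5],[0,0,0,0.7,0,-0.5,0.5]])

```text
clock: 6.15
eef_pos: [500.6, 47.3, 139.4]
tcp_rot: [3.14, -0.0, 1.571]
contact_force: [0.7, -0.8, 0.2]
opening: 0.249
grasp_force: 0.0
```

Run:
```python
from h import *
fit("top","block_offcut",(30,30),40,[500,-180,0])
# bar at (543.5,250), yaw -.607; tool yaw so that tool y || bar long axis, approach from -x+y side
th=-.607;ax=np.array([-np.sin(th),np.cos(th)]);n=np.array([-np.cos(th),-np.sin(th)])
c=np.array([543.5,250]);yaw=np.pi/2+np.arctan2(ax[1],ax[0]);print(ax,n,yaw)
a=c+n*(19+11+14);print(a)
plan([(*a.round(),90,1.57),(*a.round(),13,np.arctan2(n[1],n[0]))])
cv2.imwrite("pics/t2.png",cv2.resize(r.grab_frame("top")[110:270,230:450],None,fx=3.6,fy=3.6,interpolation=cv2.INTER_CUBIC)[:,:,::-1])
```

```text
block_offcut none
[0.57040594 0.82136293] [-0.82136293  0.57040594] 2.5345926535897934
[507.36003111 275.09786144]
clock 6.25 at [500.3  49.5 139. ] rpy [ 3.141e+00 -1.000e-03  1.575e+00] F [-0.5 -0.4 -0.1] open 0.25
(np.float64(507.0), np.float64(275.0), 90, 1.57) [0.0, -0.0, 0.001, 0.902, 0.03, 0.197]
(np.float64(507.0), np.float64(275.0), 13, np.float64(2.5345926535897934)) [0.0, -0.0, -0.306, 0.901, 0.03, 0.505]
```

View pics/t2.png

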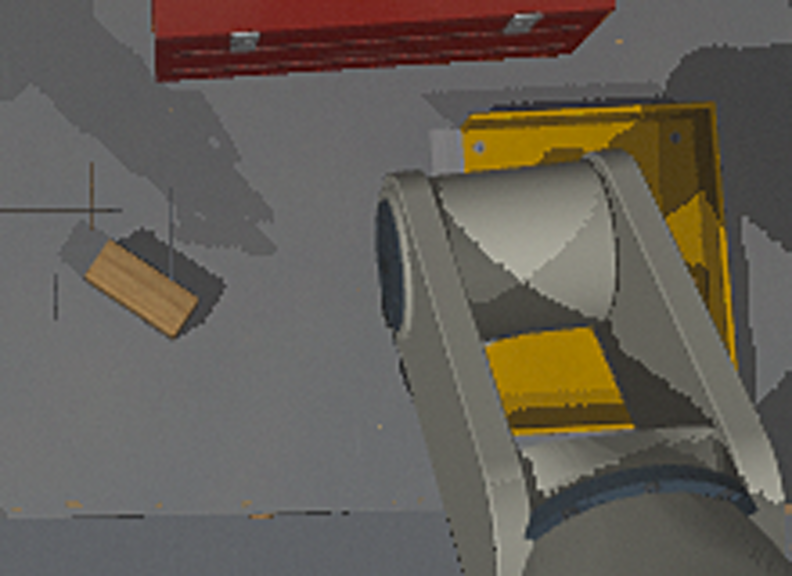

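The arm still hides the block. The bar hasn't moved, so I'm going to its far side and will check the block from there.

>>> carry_out(series=[[0,0,-0.306,0.9,0.03,0.1,0],[0,0,-0.306,0.9,0.03,0.1,0],[0,0,-0.306,0.9,0.03,0.1,0],[0,0,-0.306,0.9,0.03,0.1,0],[0,0,-0.306,0.9,0.03,0.1,0],[0,0,-0.306,0.9,0.03,0.2,0],[0,0,-0.306,0.9,0.03,0.35,0],[0,0,-0.306,0.9,0.03,0.5,0]])

```text
clock: 7.3
eef_pos: [508.5, 269.5, 12.8]
tcp_rot: [3.141, 0.0, 2.532]
contact_force: [0.4, 0.4, 0.1]
opening: 0.5
grasp_force: 0.0
```

Run:
```python
from h import *
fit("top","block_offcut",(30,30),40,[500,-180,0])
fit("top","bar_offcut",(19,45),38,[544,250,-.6])
# push path: bar centre follows arc while turning; pusher centre = c + n*(30)
c=np.array([543.5,250.]);w=2.535;out=[]
for i in range(9):
    if i:
        w=max(1.571,w-.12);c=c+np.array([-np.cos(w),-np.sin(w)])*(14 if i<9 else 20)
    n=np.array([np.cos(w),np.sin(w)]);p=c+n*30;out.append((*p.round(),14,round(w,3)))
plan(out)
cv2.imwrite("pics/t3.png",cv2.resize(r.grab_frame("top")[110:270,230:450],None,fx=3.6,fy=3.6,interpolation=cv2.INTER_CUBIC)[:,:,::-1])
```

```text
block_offcut score 0.4 pose [ 5.15336e+02 -1.81419e+02 -1.80000e-02] iou 0.92
bar_offcut none
clock 7.5 at [508.1 269.5  13.8] rpy [-3.140e+00 -1.000e-03  2.532e+00] F [0.1 0.5 0.9] open 0.5
(np.float64(519.0), np.float64(267.0), 14, 2.535) [-0.0, -0.0, -0.001, -0.042, 0.017, -0.001]
(np.float64(532.0), np.float64(261.0), 14, 2.415) [-0.0, -0.0, 0.037, -0.098, 0.027, -0.001]
(np.float64(543.0), np.float64(253.0), 14, 2.295) [-0.0, -0.0, 0.075, -0.152, 0.026, -0.001]
(np.float64(554.0), np.float64(243.0), 14, 2.175) [-0.0, -0.0, 0.114, -0.211, 0.018, -0.001]
(np.float64(564.0), np.float64(233.0), 14, 2.055) [-0.0, -0.0, 0.152, -0.267, 0.008, -0.001]
(np.float64(572.0), np.float64(221.0), 14, 1.935) [-0.0, -0.0, 0.19, -0.321, -0.013, -0.001]
(np.float64(579.0), np.float64(209.0), 14, 1.815) [-0.0, -0.0, 0.228, -0.371, -0.036, -0.001]
(np.float64(584.0), np.float64(196.0), 14, 1.695) [-0.0, 0.0, 0.266, -0.417, -0.067, -0.001]
(np.float64(588.0), np.float64(182.0), 14, 1.575) [-0.001, 0.0, 0.304, -0.463, -0.104, -0.001]
```

View pics/t3.png

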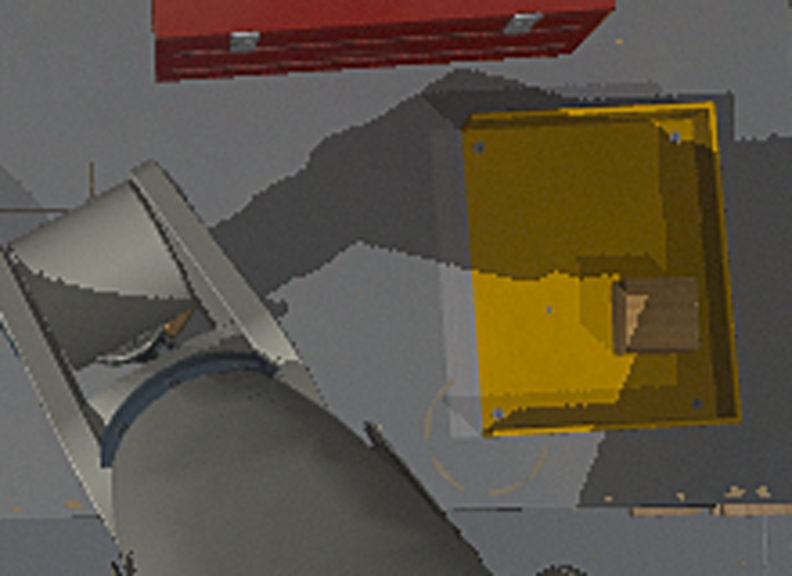

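The block lies wholly inside the pan, at about (655,315) in the crop, centred at world (515,-181). Now I'm sweeping the bar and turning it so its long face leads.

>>> carry_out(series=[[0,0,0,-0.04,0.017,0,0],[0,0,0.037,-0.1,0.027,0,0],[0,0,0.075,-0.15,0.026,0,0],[0,0,0.114,-0.21,0.018,0,0],[0,0,0.152,-0.267,0.008,0,0],[0,0,0.19,-0.32,-0.013,0,0],[0,0,0.228,-0.37,-0.036,0,0],[0,0,0.266,-0.417,-0.067,0,0]])

```text
clock: 8.55
eef_pos: [586.1, 196.6, 15.5]
tcp_rot: [3.139, -0.001, 1.692]
contact_force: [1.3, 0.6, 0.1]
opening: 0.498
grasp_force: 0.3
```

Run:
```python
from h import *
fit("top","bar_offcut",(19,45),38,[578,165,-1.5])
cv2.imwrite("pics/s2.png",cv2.resize(r.grab_frame("scene")[80:300,150:450],(800,587))[:,:,::-1])
plan([(588,182,14,1.571),(588,20,14,1.571),(588,-60,14,1.571)])
```

```text
bar_offcut none
clock 8.7 at [585.5 196.5  15.1] rpy [ 3.139 -0.     1.697] F [-0.  -0.5 -0.5] open 0.5
(588, 182, 14, 1.571) [0.001, -0.0, 0.04, -0.059, 0.003, 0.004]
(588, 20, 14, 1.571) [0.001, -0.0, 0.04, -0.702, -0.079, 0.004]
(588, -60, 14, 1.571) [0.001, -0.0, 0.04, -1.019, -0.12, 0.004]
```

View pics/s2.png

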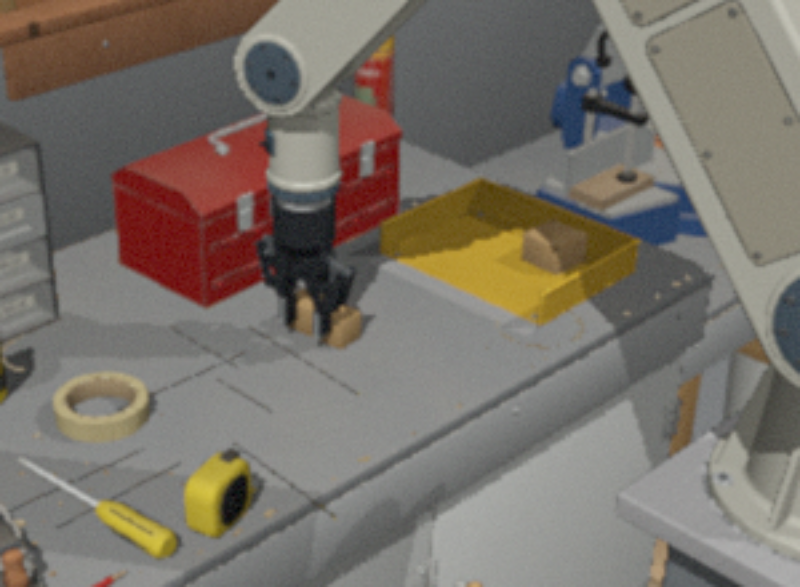

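The bar is flat against both fingers at about (330,318) in the crop, and the block is in the pan. I'm pushing straight on.

>>> carry_out(series=[[0,0,0.04,-0.06,0.003,0,0],[0,0,0.04,-0.14,-0.007,0,0],[0,0,0.04,-0.22,-0.017,0,0],[0,0,0.04,-0.3,-0.027,0,0],[0,0,0.04,-0.38,-0.038,0,0],[0,0,0.04,-0.46,-0.048,0,0],[0,0,0.04,-0.54,-0.058,0,0],[0,0,0.04,-0.62,-0.069,0,0]])

```text
clock: 9.7
eef_pos: [586.4, 39.5, 13.8]
tcp_rot: [3.142, -0.0, 1.571]
contact_force: [0.1, 1.1, -0.0]
opening: 0.497
grasp_force: 0.3
```

Run:
```python
from h import *
s=r.sense()
fit("scene","bar_offcut",(19,45),38,[580,s["eef_pos"][1]-30,-1.57])
fit("top","bar_offcut",(19,45),38,[580,s["eef_pos"][1]-30,-1.57])
plan([(588,-75,14,1.571)])
```

```text
bar_offcut score 0.8 pose [585.595   7.487  -1.717] iou 0.552
bar_offcut none
clock 9.9 at [586.4  40.4  13.7] rpy [-3.142 -0.     1.57 ] F [0.1 0.9 0.1] open 0.5
(588, -75, 14, 1.571) [-0.0, -0.0, -0.0, -0.461, 0.007, -0.001]
```

>>> carry_out(series=[[0,0,0,-0.07,0,0,0],[0,0,0,-0.14,0,0,0],[0,0,0,-0.21,0,0,0],[0,0,0,-0.28,0,0,0],[0,0,0,-0.34,0,0,0],[0,0,0,-0.4,0,0,0],[0,0,0,-0.46,0,0,0],[0,0,0,-0.5,0,0,0]])

```text
clock: 10.9
eef_pos: [586.4, -85.1, 13.8]
tcp_rot: [3.141, 0.0, 1.57]
contact_force: [-0.9, 0.4, -0.1]
opening: 0.499
grasp_force: 0.2
```

>>> carry_out(series=[[0,0,0,0,0,0,0],[0,0,0,0.08,0,0,0],[0,0,0,0.08,0,-0.2,0],[0,0,0,0.08,0,-0.4,0],[0,0,0,0.3,0,-0.6,0],[0,0,0,0.5,0,-0.6,0],[0,0,0,0.75,0,-0.6,0],[0,0,0,1,0,-0.6,0]])

```text
clock: 11.9
eef_pos: [585.6, 169.4, 164.2]
tcp_rot: [3.141, -0.0, 1.572]
contact_force: [0.7, 0.1, -0.1]
opening: 0.499
grasp_force: 0.0
```

>>> carry_out(series=[[0,0,0,0.25,0,0,0],[0,0,0,0.5,0,0,0],[0,0,0,0.5,0,0,0],[0,0,0,0.5,0,0,0]])

```text
clock: 12.4
eef_pos: [585.2, 291.9, 163.4]
tcp_rot: [-3.141, 0.001, 1.573]
contact_force: [0.3, -0.6, 0.0]
opening: 0.502
grasp_force: 0.0
```

Run:
```python
from h import *
fit("top","block_offcut",(30,30),40,[515,-181,0])
fit("top","bar_offcut",(19,45),38,[585,-115,-1.57])
plan([])
cv2.imwrite("pics/t4.png",cv2.resize(r.grab_frame("top")[110:270,230:450],None,fx=3.6,fy=3.6,interpolation=cv2.INTER_CUBIC)[:,:,::-1])
```

```text
block_offcut score 0.78 pose [ 5.14598e+02 -1.81500e+02 -1.90000e-02] iou 0.94
bar_offcut score 0.97 pose [ 587.475 -118.29    -1.591] iou 0.944
clock 12.6 at [586.4 289.8 163.8] rpy [-3.141  0.     1.569] F [0.6 0.3 0.3] open 0.5
```

View pics/t4.png

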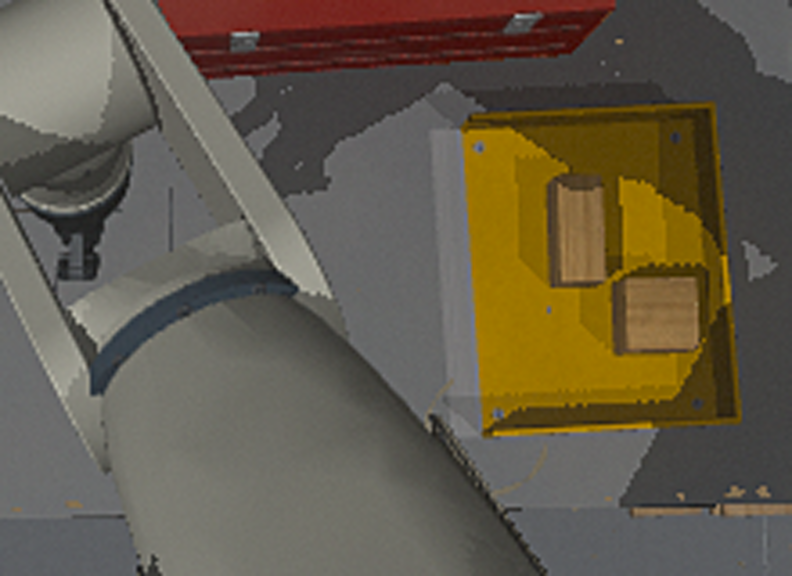

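Both offcuts lie flat and well inside the pan, the bar at about (577,230) and the block at (655,315) in the crop. The arm is clear of everything, so I'm handing in.

```bash
python3 -c "
from rig import r
print(r.sign_off())"
```

```text
the job is handed in; nothing more can be done
None
```

I swept both offcuts into the scrap pan, where the last picture shows them lying flat and wholly inside; the arm stayed clear of the tape measure, tape roll and screwdriver, and I handed the job in at about 13 s.

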